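# Line up four containers by height on the board

### The arm

A 7-joint arm with a two-finger parallel gripper is mounted at the origin on the work surface; the furniture and walls round the work are solid. World frame = base frame: x ahead of the robot, y to its left, z up, the work surface at z = 0. Lengths are in m, angles in rad, forces in N, time in s.
With the tool pointing down it reaches from about 0.425 to 0.925 m from the base axis. Payload 6.8 kg.
Tool frame: the origin (TCP) lies on the front face of the gripper's body, between the roots of the fingers; the fingertips stand 73 mm ahead of it and the grasp point (between the pads) lies 54 mm ahead of it; z points along the fingers, y is the direction in which the jaws open and shut (so a half turn about z gives the same grasp; the last joint's range is limited). The gripper opens to 85 mm and grips with 20 to 120 N. Pads are 22 mm wide; open, the fingers measure 114 mm over their backs; the gripper's body (76 mm by 85 mm) begins 54 mm behind the grasp point. The pads swing forward as they close: fully open they stand 13 mm farther back than shut.
Start: joints at [1.099, 0.477, 0.022, 1.555, -0.011, 1.109, -0.083], TCP at [0.24, -0.631, 0.304] pointing down, gripper open.
Joint ranges: [-2.96, 2.96], [-0.34, 2.1], [-1.41, 1.46], [0.24, 2.44], [-1.37, 4.51], [0.17, 1.92], [-2.96, 2.96]. Speed limits (rad/s): [2.39, 2.39, 3.14, 3.14, 3.14, 3.14, 3.14].

### API

Orientations are given as a rotation vector (axis times angle).
In Python, from bench import * gives the robot as it stands.
- The arm moves only by the tool jog_arm, never from a script. Its argument "plan" is a list of rows, each a list of 2 entries, a list of its own where there are three numbers: the shift along the world's x, y, z in cm, then the turn about the world's z in rad. In form: [[[tx, ty, tz], twist], ...]. A call has 1 to 12 rows; each row shifts and turns the commanded pose from where the row before left it; what a row does not reach is not made up. A row lasts 1/10 s, in which the tool goes at most 50 mm and 8.59 degrees, less where a joint would pass 70% of its speed; a pose out of reach is approached as far as the arm can. A call is refused whole if a number of a shift passes 5 or a number of a turn 0.15, either way. A call with a gripper value outside its range is refused whole. "hand" is the finger opening in cm, from 0 to 8.54, set as the call begins (left out, the last holds). The fingers move at their own pace and stop on an object; "grip_force" is the grip in N (left out, the last holds). Time passes only in rows, so rows that do not move let the fingers close. It gives the time, the measured TCP pose, the force and the opening at its end, in the units of the state.
- get_obs(): the state, without advancing time (a new reading comes with each control period).
- grab_frame(name): name is "scene" or "top"; returns the picture (420x560x3 uint8, red, green, blue); there is no depth.
- get_calibration(name): a dict with "intrinsics" (3x3 intrinsics, pixels), "k1" (the pictures are not rectified: a ray, as slopes to the right and down, at radius r is drawn at 1 + k1 r^2 times it, then the intrinsics apply), "xyz" and "orientation" of the camera in the world. Camera axes: x right, y down, z forward; pixel columns grow to the right and rows downward; lengths in m; the calibration is good to about 2 mm. A picture is of the moment at which its call begins. get_calibration takes no time and is no camera call.
- hand_in(): hands the job in, once; it reports no verdict.
The state is a dict: "clock": time; "joints": joint angles; "qvel": joint speeds; "tau": joint torques, N m; "tcp_pos": TCP position; "orientation": TCP orientation; "contact_force": force on the tool from outside, world axes, zero at the start; "moment": the same for the moment, N m; "grip_width": finger opening in m.
Only numpy, scipy, OpenCV 4.12 (cv2) and the standard library are available. Lean on these libraries where they do the work, as an engineer would, in place of code of your own. Each camera call takes 0.05 s, during which the arm holds its last target. There are 200 camera calls.

### The job

Line up the lime-lidded tub, the small glass vial, the clear specimen cup and the amber dropper bottle in order of height on the black board, one standing on the middle of each white disc: the shortest on the disc next to the red end tile, the tallest at the other end, by the grey tile. Keep them upright, never laying any of them over, and leave all four standing still.

Things in the scene. Friction and masses are not known exactly. Their poses are not given: they have to be found in the camera images.
- green_tub: low round white tub with a lime-green lid, 49 mm across, 30 mm high (the lid, 49 mm wide, takes up the top 12 mm; the tub below it is 46 mm). The shortest. Closed, 45 g or so. Loose, upright. Origin: centre of its underside; z up
- vial: small clear glass vial with a dark cap, 23 mm across, 51 mm high (body to 44 mm, cap 20 mm across). Second in height. About 22 g. Loose, upright. Origin: centre of its underside; z up
- specimen_cup: clear open cup with a yellow filling, 72 mm high, round, tapering from 44 mm across at the foot to 53 mm at the rim; can be gripped across the outside at any height. Third in height. About 75 g. Loose, upright. Origin: centre of its underside; z up
- dropper_bottle: amber dropper bottle, round, 33 mm across up to 60 mm height, then a collar 20 mm across (60 to 72 mm) and a black rubber bulb 13 mm across up to 97 mm. The tallest. About 70 g. Loose, upright. Origin: centre of its underside; z up
- disc_a: white round disc, 60 mm across, 2 mm thick, the nearest to the robot of four in a straight row, 80 mm apart, on the flat black board (380 x 86 x 8 mm, fixed, lying on the table, its long side pointing roughly away from the robot). Fixed. Origin: centre of its underside, on the board's top 8 mm above the table; the top of the disc is 10 mm above the table. x runs along the row away from the robot, y across the row, z up
- disc_b: white round disc, 60 mm across, 2 mm thick, the second from the robot of four in a straight row, 80 mm apart, on the flat black board (380 x 86 x 8 mm, fixed, lying on the table, its long side pointing roughly away from the robot). Fixed. Origin: centre of its underside, on the board's top 8 mm above the table; the top of the disc is 10 mm above the table. x runs along the row away from the robot, y across the row, z up
- disc_c: white round disc, 60 mm across, 2 mm thick, the third from the robot of four in a straight row, 80 mm apart, on the flat black board (380 x 86 x 8 mm, fixed, lying on the table, its long side pointing roughly away from the robot). Fixed. Origin: centre of its underside, on the board's top 8 mm above the table; the top of the disc is 10 mm above the table. x runs along the row away from the robot, y across the row, z up
- disc_d: white round disc, 60 mm across, 2 mm thick, the farthest from the robot of four in a straight row, 80 mm apart, on the flat black board (380 x 86 x 8 mm, fixed, lying on the table, its long side pointing roughly away from the robot). Fixed. Origin: centre of its underside, on the board's top 8 mm above the table; the top of the disc is 10 mm above the table. x runs along the row away from the robot, y across the row, z up
- red_tile: flat red tile, 28 x 70 x 2 mm, fixed on the board at one end of the row, 48 mm beyond the middle of the end disc; at either end, as drawn. It marks the end for the shortest. Origin: centre of its underside
- grey_tile: flat grey tile of the same size, 28 x 70 x 2 mm, fixed at the other end of the row, 48 mm beyond the end disc. It marks the end for the tallest. Origin: centre of its underside. (To the right of the board stands a fixed open black case; its raised lid reaches 220 mm above the table: carry things over it.)

How it is judged:
By the outcome, as a careful person would: the job done as asked, in the order asked, and still so for the second after the job is handed in, with the robot touching nothing.
It also fails if it takes over 125 s, if anything falls off the work surface, if the arm or the gripper's body presses on something with over 40 N, if the wrist force passes 120 N, or if a joint passes its speed limit or range.

## Working session

There is one attempt and no reset: what is moved stays moved. The work goes in short steps, Python scripts to look and compute and a tool call to move; the robot and the scene stay as the last step left them, time stands still between calls to the robot, and variables do not carry over. Pictures are saved under pics/ and viewed, about 12 in all and at most 16, crops included, and the job is handed in when it is done.

Besides the shell and the picture viewer there is one more tool, called by a JSON object that holds its "method" and its "body", one argument or row to a line. jog_arm: Moves the arm, as the interface text tells. Its arguments: {"type":"object","properties":{"plan":{"type":"array","items":{"type":"array"}},"hand":{"type":"number"},"grip_force":{"type":"number"}},"required":["plan"]}

```bash
ls; mkdir -p pics; python3 - <<'E'
from bench import *
import cv2
print(get_obs())
for n in("scene","top"):
    print(n,get_calibration(n)); cv2.imwrite(f"pics/{n}0.png",grab_frame(n)[:,:,::-1])
E
```

```text
pics
{'clock': 0.0, 'joints': array([ 1.09888535,  0.47781845,  0.02233285,  1.55645676, -0.01151943,
        1.1092908 , -0.08308784]), 'qvel': array([-0.00026669, -0.00094231,  0.00029437,  0.00110761,  0.0021309 ,
        0.00079913,  0.00278235]), 'tau': array([ 2.74934964e-04, -5.96454370e+01,  1.60799671e+00, -2.81197768e+01,
        1.24534144e-02,  9.35180200e-03,  1.70994559e-05]), 'tcp_pos': array([ 0.24003002, -0.63038776,  0.30291091]), 'orientation': array([-3.08798925e+00, -5.68050759e-01,  7.04405723e-04]), 'contact_force': array([ 1.20047935, -0.49687637,  0.20128001]), 'moment': array([0.04048838, 0.0018097 , 0.0139097 ]), 'grip_width': 0.08521861196465624}
scene {'intrinsics': array([[530.77629694,   0.        , 285.71564535],
       [  0.        , 530.77629694, 208.26608815],
       [  0.        ,   0.        ,   1.        ]]), 'k1': -0.1437582180478889, 'xyz': array([1.31524978, 0.21106688, 0.88886089]), 'orientation': array([-1.67097903, -1.89752619,  0.73674667])}
top {'intrinsics': array([[454.24863053,   0.        , 274.44118491],
       [  0.        , 454.24863053, 205.78562723],
       [  0.        ,   0.        ,   1.        ]]), 'k1': -0.11368581117101888, 'xyz': array([0.39159413, 0.12897998, 1.32123249]), 'orientation': array([-2.1571899 ,  2.20793844, -0.10028061])}
```

View pics/scene0.png

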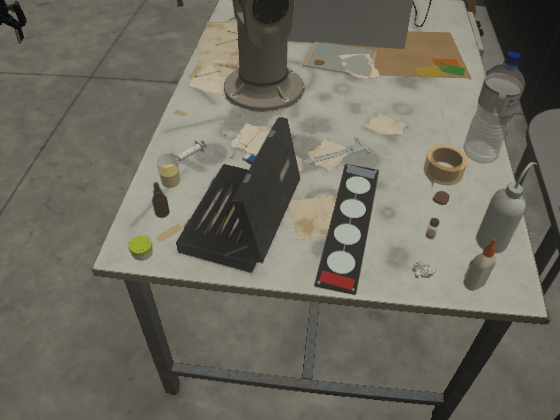

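View pics/top0.png

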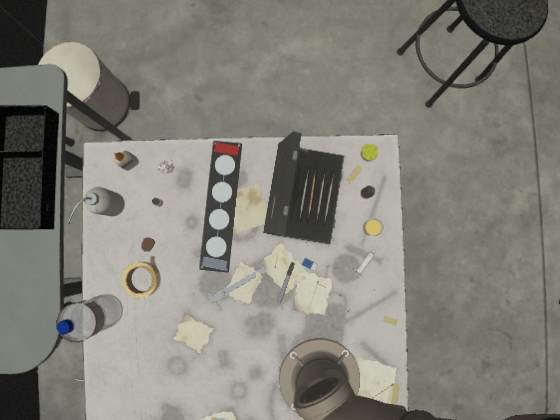

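The scene camera faces the robot. It shows the tub at about (140,245), the dropper at (160,203), the cup at (169,172), the vial at (434,228) and the board with red at its far end. In the top view these are tub (370,152), dropper (368,192), cup (373,228), vial (157,202) and discs (225,165) to (216,246).

```bash
cat > h.py <<'E'
from bench import *
import cv2, numpy as np
from scipy.spatial.transform import Rotation as Ro
def ray(n,uv):
    c=get_calibration(n); K=c["intrinsics"]; 
    p=cv2.undistortPoints(np.array([[uv]],float),K,np.array([c["k1"],0,0,0]))[0,0]
    return c["xyz"],Ro.from_rotvec(c["orientation"]).apply([p[0],p[1],1])
def onz(n,uv,z):
    o,d=ray(n,uv); return (o+d*(z-o[2])/d[2])[:2].round(4)
def px(n,P):
    c=get_calibration(n); q=Ro.from_rotvec(c["orientation"]).inv()
    return cv2.projectPoints(np.array([P],float)-c["xyz"],q.as_rotvec()*0+q.as_rotvec(),np.zeros(3),c["intrinsics"],np.array([c["k1"],0,0,0]))[0].ravel() if 0 else cv2.projectPoints(q.apply(np.array(P)-c["xyz"]).reshape(1,1,3),np.zeros(3),np.zeros(3),c["intrinsics"],np.array([c["k1"],0,0,0]))[0].ravel()
def blobs(im,lo,hi,box,amin=8):
    x0,y0,x1,y1=box
    h=cv2.cvtColor(im,cv2.COLOR_RGB2HSV)[y0:y1,x0:x1]
    m=cv2.inRange(h,np.array(lo),np.array(hi))
    n,l,s,c=cv2.connectedComponentsWithStats(m)
    return [((c[i]+[x0,y0]).round(2),s[i,4],s[i,:4]+[x0,y0,0,0]) for i in range(1,n) if s[i,4]>=amin]
def crop(im,box,k,name):
    x0,y0,x1,y1=box
    cv2.imwrite(name,cv2.resize(im[y0:y1,x0:x1,::-1],None,fx=k,fy=k,interpolation=cv2.INTER_CUBIC))
E
python3 - <<'E'
from h import *
t=grab_frame("top"); s=grab_frame("scene")
for nm,n,im,lo,hi,box,z in [
 ("discs","top",t,(0,0,150),(180,60,255),(202,150,240,262),.010),
 ("discs","scene",s,(0,0,150),(180,60,255),(325,172,375,275),.010),
 ("tub","top",t,(30,100,60),(50,255,255),(350,135,390,170),.030),
 ("tub","scene",s,(30,100,60),(50,255,255),(120,225,160,260),.024),
 ("drop","top",t,(0,0,0),(180,255,80),(355,180,385,205),.06),
 ("vial","top",t,(0,0,0),(180,255,90),(147,194,167,210),.05),
 ("vial","scene",s,(0,0,0),(180,255,90),(424,212,444,242),.05),
 ("cup","top",t,(15,80,80),(35,255,255),(355,215,390,245),.04),
 ("cup","scene",s,(15,60,80),(35,255,255),(155,150,185,190),.02)]:
    for c,a,b in blobs(im,lo,hi,box): print(nm,n,c,a,b,onz(n,c,z))
A=cv2.resize(t[135:245,345:400,::-1],None,fx=5,fy=5,interpolation=2); B=cv2.resize(t[190:215,142:172,::-1],None,fx=5,fy=5,interpolation=2)
C=cv2.resize(s[145:265,120:190,::-1],None,fx=4.5,fy=4.5,interpolation=2);D=cv2.resize(s[205:245,420:450,::-1],None,fx=5,fy=5,interpolation=2)
W=np.zeros((560,800,3),np.uint8); 
for i,x,y in((A,0,0),(C,280,0),(B,610,0),(D,610,200)): 
    i=i[:560-y,:800-x]; W[y:y+i.shape[0],x:x+i.shape[1]]=i
cv2.imwrite("pics/c1.png",W)
E
```

```text
discs top [204.77 179.02] 433 [202 150  10  84] [0.5842 0.3181]
discs top [224.5  164.31] 307 [215 155  20  20] [0.6262 0.2599]
discs top [221.52 191.4 ] 310 [212 182  20  20] [0.5467 0.2696]
discs top [238.23 189.  ] 13 [237 186   3   6] [0.5526 0.2208]
discs top [236.94 217.46] 205 [233 196   7  43] [0.4698 0.226 ]
discs top [218.64 218.72] 318 [209 209  20  20] [0.4674 0.279 ]
discs top [215.66 246.37] 323 [206 236  20  21] [0.3878 0.2888]
discs top [235.02 250.78] 194 [230 237  10  25] [0.374  0.2332]
discs scene [332.46 179.46] 259 [325 172  18  18] [0.3794 0.2279]
discs scene [357.66 184.62] 313 [346 177  24  17] [0.3888 0.289 ]
discs scene [328.29 208.94] 235 [325 193  10  36] [0.4784 0.2241]
discs scene [369.64 248.25] 573 [361 199  14  76] [0.582  0.3199]
discs scene [352.6  208.28] 361 [340 200  26  18] [0.4687 0.2794]
discs scene [346.89 233.76] 417 [334 224  27  20] [0.5475 0.2695]
discs scene [340.69 261.76] 470 [327 251  28  22] [0.6265 0.2599]
tub top [369.21 151.68] 212 [361 144  17  16] [ 0.6509 -0.1621]
tub scene [139.95 245.39] 367 [129 236  23  20] [ 0.6517 -0.1633]
drop top [367.14 191.81] 107 [361 186  13  12] [ 0.5305 -0.1443]
vial top [155.46 201.11] 35 [152 198   8   7] [0.5188 0.4532]
vial scene [434.1  222.08] 63 [430 218   9   9] [0.5242 0.4541]
vial scene [428.29 235.65] 17 [426 233   7   6] [0.565  0.4388]
cup top [372.08 227.15] 199 [364 220  17  15] [ 0.4315 -0.1587]
cup scene [169.34 175.05] 385 [159 164  21  24] [ 0.4282 -0.1611]
```

View pics/c1.png

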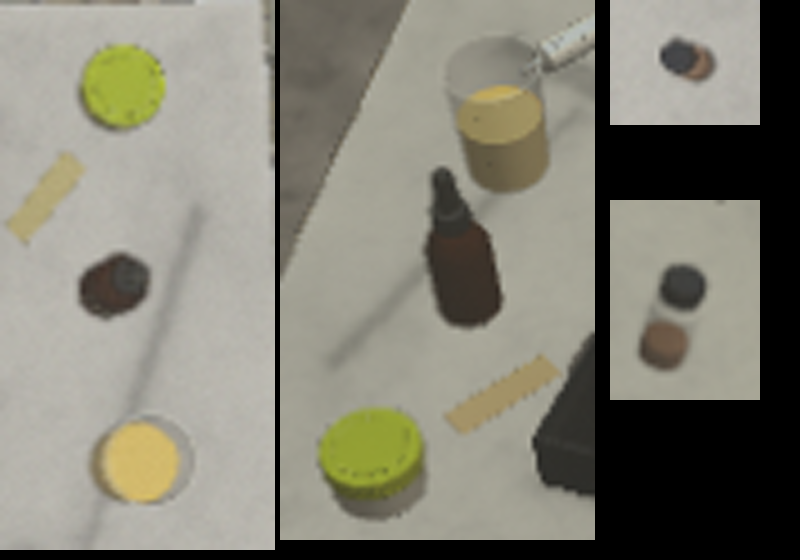

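```bash
python3 - <<'E'
from h import *
f=lambda x,y,k,X,Y,ox,oy:(X+(x-ox)/k-.4,Y+(y-oy)/k-.4)
for nm,p,z in[("cup rim",(494,72),.072),("cup base bottomedge",(508,190),0),("drop bulb top",(440,176),.094),("drop shoulder",(460,232),.06),("drop base edge",(470,325),0)]:
    print(nm,onz("scene",f(*p,4.5,120,145,280,0),z))
for nm,p,z in[("cup rim R",(192,461),.072),("cup surf",(141,461),.04),("cup base L",(93,455),.0),("bulb",(132,274),.09),("drop baseL",(79,290),.0),("drop base bottom",(108,318),0)]:
    print(nm,onz("top",f(*p,5,345,135,0,0),z))
E
```

```text
cup rim [ 0.4342 -0.1573]
cup base bottomedge [ 0.4476 -0.1562]
drop bulb top [ 0.5344 -0.1527]
drop shoulder [ 0.5379 -0.147 ]
drop base edge [ 0.5451 -0.1493]
cup rim R [ 0.4307 -0.1822]
cup surf [ 0.4324 -0.1608]
cup base L [ 0.4379 -0.1416]
bulb [ 0.5336 -0.1488]
drop baseL [ 0.5352 -0.1371]
drop base bottom [ 0.5182 -0.1537]
```

{"method": "jog_arm", "body": {
  "plan": [
    [[4, 5, 0], -0.12],
    [[4, 5, 0], -0.12],
    [[3, 5, 0], -0.12],
    [[2, 5, 0], -0.125],
    [[2, 5, 0], 0],
    [[2, 5, 0], 0],
    [[1, 4, 0], 0],
    [[1, 4, 0], 0],
    [[0, 4, 0], 0],
    [[0, 4, 0], 0],
    [[0, 0, 0], 0],
    [[0, 0, 0], 0]
  ],
  "hand": 8.5,
  "grip_force": 30
}}

```text
clock: 1.4
tcp_pos: [0.4041, -0.21, 0.3041]
orientation: [3.136, -0.187, 0.0]
contact_force: [0.4, -0.2, -0.8]
grip_width: 0.0849
```

{"method": "jog_arm", "body": {
  "plan": [
    [[4, 2, 0], 0],
    [[4, 2, 0], 0],
    [[3, 1.5, -2], 0],
    [[1.9, 0.4, -4], 0],
    [[0, 0, 0], 0],
    [[0, 0, 0], 0],
    [[0, 0, 0], 0]
  ]
}}

```text
clock: 2.1
tcp_pos: [0.5329, -0.1533, 0.2451]
orientation: [3.135, -0.194, 0.002]
contact_force: [0.2, 1.2, 0.6]
grip_width: 0.0847
```

```bash
cat > look.py <<'E'
from h import *
import sys
b1=eval(sys.argv[1]); b2=eval(sys.argv[2]); 
s=grab_frame("scene"); t=grab_frame("top")
def rs(im,b):
    im=im[b[1]:b[3],b[0]:b[2],::-1]; k=min(400/im.shape[1],500/im.shape[0]); print(k); return cv2.resize(im,None,fx=k,fy=k,interpolation=2)
A,B=rs(s,b1),rs(t,b2); W=np.zeros((max(A.shape[0],B.shape[0]),A.shape[1]+B.shape[1],3),np.uint8)
W[:A.shape[0],:A.shape[1]]=A; W[:B.shape[0],A.shape[1]:]=B
cv2.imwrite(sys.argv[3],W); o=get_obs(); print(o["tcp_pos"],o["orientation"],o["clock"])
E
python3 look.py "(100,60,240,270)" "(320,110,420,240)" pics/l1.png
```

```text
2.380952380952381
3.8461538461538463
[ 0.53308187 -0.15292556  0.24563087] [ 3.13466357 -0.19336772  0.00407799] 2.2
```

View pics/l1.png

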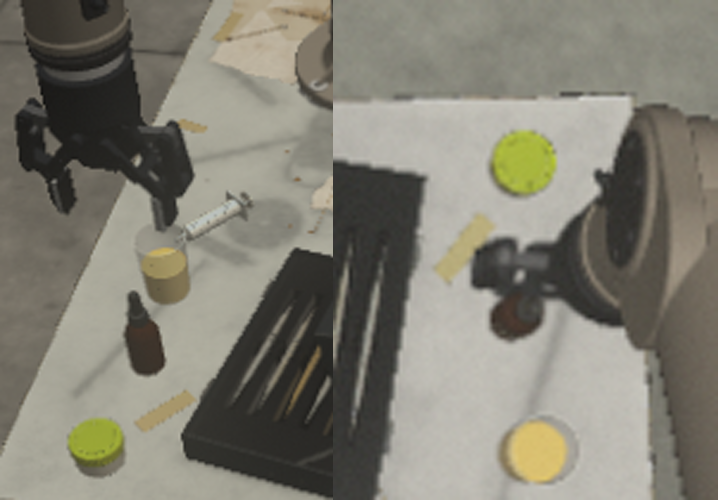

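```bash
python3 - <<'E'
from h import *
for z in(.17,.19,.22):
    for y in(-.105,-.2): print(z,y,px("top",(.533+(y+.153)*.12,y,z)),px("scene",(.533+(y+.153)*.12,y,z)))
E
```

```text
0.17 -0.105 [360.86280511 184.04543905] [171.11452322 160.56455383]
0.17 -0.2 [397.42190312 187.69802987] [128.73923232 153.04191117]
0.19 -0.105 [362.41394806 183.00852682] [169.7870242  153.12547679]
0.19 -0.2 [399.58551476 186.72986753] [126.91611909 145.66363008]
0.22 -0.105 [364.84308857 181.38439726] [167.74335458 141.60111713]
0.22 -0.2 [402.97175418 185.21410462] [124.11333579 134.24671166]
```

Both fingertips sit within 2 px of where they were predicted, so I descend on the bottle.

{"method": "jog_arm", "body": {
  "plan": [
    [[0, 0.2, -3], 0],
    [[0, 0, -3], 0],
    [[0, 0, -3], 0],
    [[0, 0, -2.2], 0],
    [[0, 0, -2], 0],
    [[0, 0, -1], 0],
    [[0, 0, 0], 0],
    [[0, 0, 0], 0]
  ]
}}

```text
clock: 3.0
tcp_pos: [0.5337, -0.15, 0.1031]
orientation: [3.135, -0.191, 0.003]
contact_force: [-0.2, -0.6, 0.8]
grip_width: 0.0852
```

{"method": "jog_arm", "body": {
  "plan": [
    [[0, 0, 0], 0],
    [[0, 0, 0], 0],
    [[0, 0, 0], 0],
    [[0, 0, 0], 0],
    [[0, 0, 0], 0],
    [[0, 0, 0], 0],
    [[0, 0, 0], 0],
    [[0, 0, 0], 0]
  ],
  "hand": 2.5,
  "grip_force": 35
}}

```text
clock: 3.8
tcp_pos: [0.5334, -0.1498, 0.1025]
orientation: [3.136, -0.191, 0.001]
contact_force: [-1.1, -1.2, 6.9]
grip_width: 0.0318
```

{"method": "jog_arm", "body": {
  "plan": [
    [[0, 0, 1], 0],
    [[0, 0, 2], 0],
    [[0, 0, 3], 0],
    [[0, 0, 3], 0],
    [[0, 0, 3], 0],
    [[0, 0, 3], 0],
    [[0, 0, 3], 0],
    [[0, 0, 3], 0],
    [[0, 0, 3], 0],
    [[0, 0, 2], 0],
    [[0, 0, 0], 0],
    [[0, 0, 0], 0]
  ]
}}

```text
clock: 5.0
tcp_pos: [0.5327, -0.1495, 0.3618]
orientation: [3.136, -0.19, -0.0]
contact_force: [0.1, -0.6, -0.7]
grip_width: 0.0313
```

```bash
python3 look.py "(80,10,260,235)" "(320,80,440,240)" pics/l2.png
```

```text
2.2222222222222223
3.125
[ 0.53229363 -0.14944113  0.36049058] [-3.13552108  0.19013173  0.0040545 ] 5.1
```

View pics/l2.png

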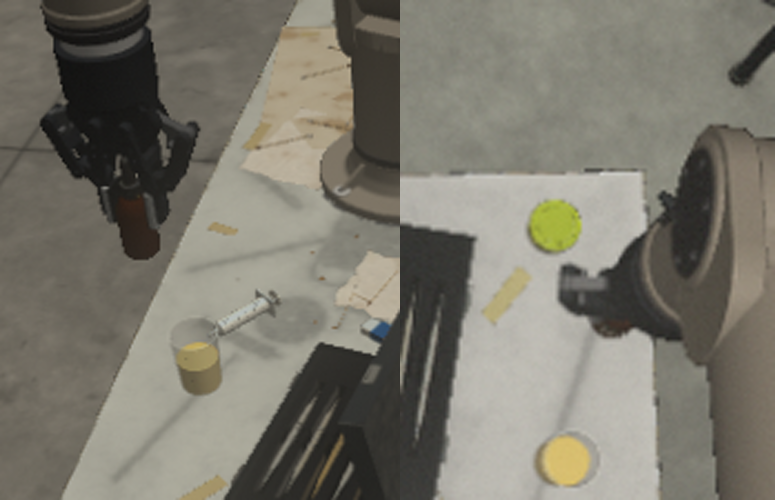

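{"method": "jog_arm", "body": {
  "plan": [
    [[-0.3, 1, 0], 0],
    [[-0.7, 2, 0], 0],
    [[-1, 3, 0], 0],
    [[-1.3, 4, 0], 0],
    [[-1.3, 4, 0], 0],
    [[-1.3, 4, 0], 0],
    [[-1.3, 4, 0], 0],
    [[-1.3, 4, 0], 0],
    [[-1.3, 4, 0], 0],
    [[-1.3, 4, 0], 0],
    [[-1.3, 4, 0], 0],
    [[-1, 3, 0], 0]
  ]
}}

```text
clock: 6.3
tcp_pos: [0.3968, 0.2631, 0.3613]
orientation: [3.136, -0.186, -0.002]
contact_force: [0.4, 0.2, -0.3]
grip_width: 0.0313
```

{"method": "jog_arm", "body": {
  "plan": [
    [[-0.6, 2, 0], 0],
    [[-0.2, 0.8, 0], 0],
    [[0, 0, 0], 0],
    [[0, 0, 0], 0],
    [[0, 0, 0], 0],
    [[0, 0, 0], 0]
  ]
}}

```text
clock: 6.9
tcp_pos: [0.3916, 0.2873, 0.3618]
orientation: [3.135, -0.194, 0.0]
contact_force: [0.7, 0.2, -0.9]
grip_width: 0.0317
```

{"method": "jog_arm", "body": {
  "plan": [
    [[-0.3, 0.2, -2], 0],
    [[0, 0, -3], 0],
    [[0, 0, -3], 0],
    [[0, 0, -3], 0],
    [[0, 0, -3], 0],
    [[0, 0, -3], 0],
    [[0, 0, -2.5], 0],
    [[0, 0, -2], 0],
    [[0, 0, -1], 0],
    [[0, 0, 0], 0],
    [[0, 0, 0], 0],
    [[0, 0, 0], 0]
  ]
}}

```text
clock: 8.1
tcp_pos: [0.3888, 0.2908, 0.138]
orientation: [-3.135, 0.191, -0.003]
contact_force: [0.2, 0.7, -0.1]
grip_width: 0.0315
```

```bash
python3 look.py "(290,90,430,290)" "(170,130,270,270)" pics/l3.png
python3 - <<'E'
from h import *
o=get_obs()["tcp_pos"]; z=o[2]-.1025
print("front-bottom pred",px("scene",(o[0]+.0165,o[1],z)),px("scene",(.3883,.289,.01)))
E
```

```text
2.5
3.5714285714285716
[0.38862154 0.29073021 0.13788665] [-3.13469443e+00  1.90525429e-01 -2.48409263e-03] 8.2
front-bottom pred [359.48304597 181.70491023] [357.67842681 184.47410929]
```

View pics/l3.png

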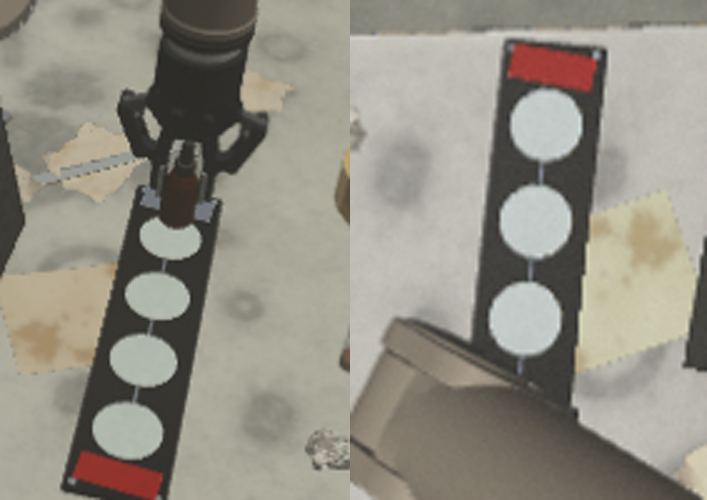

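{"method": "jog_arm", "body": {
  "plan": [
    [[0, -0.3, -1], 0],
    [[0, 0, -0.8], 0],
    [[0, 0, -0.4], 0],
    [[0, 0, -0.2], 0],
    [[0, 0, 0], 0],
    [[0, 0, 0], 0],
    [[0, 0, 0], 0]
  ]
}}

```text
clock: 8.9
tcp_pos: [0.3881, 0.2875, 0.1128]
orientation: [-3.136, 0.19, 0.0]
contact_force: [0.1, 0.1, -1.3]
grip_width: 0.0312
```

```bash
python3 - <<'E'
from h import *
o=get_obs(); print(o["tcp_pos"],o["contact_force"])
s=grab_frame("scene"); crop(s,(320,120,400,200),7,"pics/l4.png")
E
```

```text
[0.38809371 0.28750322 0.11283868] [ 0.10110605  0.05658898 -1.31689141]
```

View pics/l4.png

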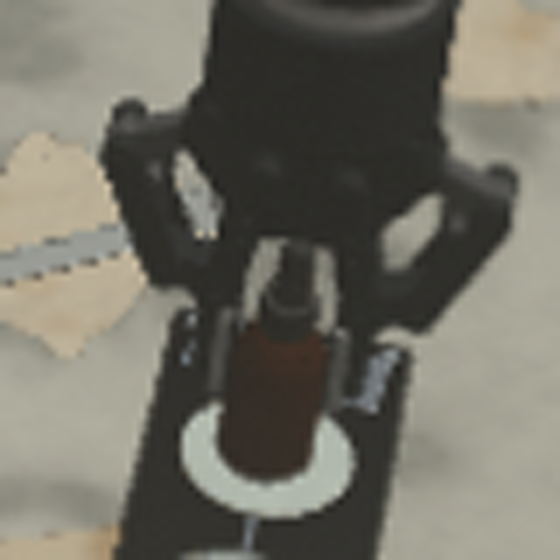

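{"method": "jog_arm", "body": {
  "plan": [
    [[0.2, 0, -0.1], 0],
    [[0, 0, -0.1], 0],
    [[0, 0, 0], 0],
    [[0, 0, 0], 0],
    [[0, 0, 0], 0]
  ]
}}

```text
clock: 9.45
tcp_pos: [0.3895, 0.2876, 0.1124]
orientation: [3.135, -0.19, 0.0]
contact_force: [-7.6, -4.4, 22.9]
grip_width: 0.0312
```

{"method": "jog_arm", "body": {
  "plan": [
    [[0, 0, 0.25], 0],
    [[0.25, 0, 0], 0],
    [[0, 0, 0], 0],
    [[0, 0, -0.1], 0],
    [[0, 0, 0], 0],
    [[0, 0, 0], 0]
  ]
}}

```text
clock: 10.05
tcp_pos: [0.3928, 0.2874, 0.1125]
orientation: [3.136, -0.191, 0.0]
contact_force: [-0.5, -0.7, 3.9]
grip_width: 0.0315
```

{"method": "jog_arm", "body": {
  "plan": [
    [[0, 0, 0], 0],
    [[0, 0, 0], 0],
    [[0, 0, 0], 0],
    [[0, 0, 0], 0],
    [[0, 0, 0], 0],
    [[0, 0, 0], 0]
  ],
  "hand": 7
}}

```text
clock: 10.65
tcp_pos: [0.3926, 0.2874, 0.1124]
orientation: [3.136, -0.19, -0.0]
contact_force: [-0.4, 0.2, 0.4]
grip_width: 0.07
```

{"method": "jog_arm", "body": {
  "plan": [
    [[0, 0, 1.5], 0],
    [[0, 0, 3], 0],
    [[0, 0, 4], 0],
    [[0, 0, 4], 0],
    [[0, 0, 4], 0],
    [[0, 0, 3.5], 0],
    [[2, -4, 3], 0],
    [[2, -4, 1], 0],
    [[2, -4, 0], 0],
    [[0, -4, 0], 0],
    [[0, -4, 0], 0],
    [[0, 0, 0], 0]
  ]
}}

```text
clock: 11.85
tcp_pos: [0.4511, 0.0844, 0.3499]
orientation: [3.132, -0.204, -0.001]
contact_force: [0.3, 0.2, -0.4]
grip_width: 0.0702
```

```bash
python3 - <<'E'
from h import *
o=get_obs(); print(o["tcp_pos"],o["clock"])
s=grab_frame("scene"); crop(s,(320,120,400,200),7,"pics/l5.png")
E
```

```text
[0.45113817 0.08444482 0.34989057] 11.85
```

View pics/l5.png

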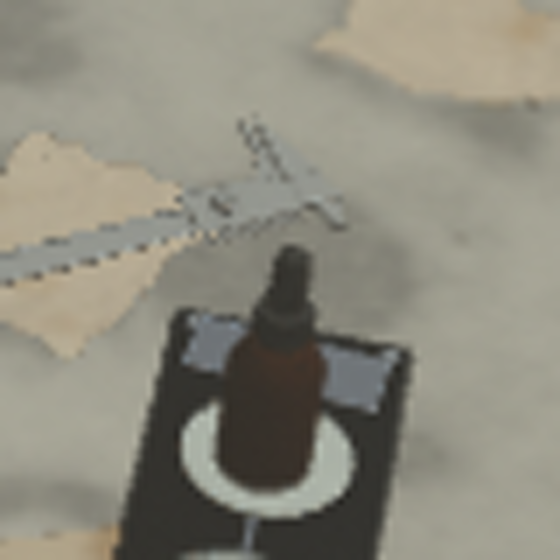

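Base sits at (265,460) in the crop against a disc centre of (268,458), so the bottle is within about 1 mm. Now the cup.

{"method": "jog_arm", "body": {
  "plan": [
    [[-0.3, -4, 0], 0],
    [[-0.3, -4, 0], 0],
    [[-0.3, -4, 0], 0],
    [[-0.3, -4, 0], 0],
    [[-0.3, -4, -1], 0],
    [[-0.3, -3, -2], 0],
    [[-0.1, -1.3, -3], 0],
    [[0, 0, -3], 0],
    [[0, 0, -3], 0],
    [[0, 0, 0], 0],
    [[0, 0, 0], 0]
  ],
  "hand": 8.5
}}

```text
clock: 13.0
tcp_pos: [0.4327, -0.1518, 0.2306]
orientation: [-3.135, 0.188, 0.001]
contact_force: [0.7, 0.3, 0.2]
grip_width: 0.0854
```

{"method": "jog_arm", "body": {
  "plan": [
    [[-0.2, -0.7, -1], 0],
    [[0, 0, -3], 0],
    [[0, 0, -3], 0],
    [[0, 0, -3], 0],
    [[0, 0, -2], 0],
    [[0, 0, -1.6], 0],
    [[0, 0, 0], 0],
    [[0, 0, 0], 0]
  ]
}}

```text
clock: 13.8
tcp_pos: [0.4308, -0.1601, 0.095]
orientation: [3.135, -0.19, 0.002]
contact_force: [0.1, 0.4, 0.5]
grip_width: 0.0848
```

{"method": "jog_arm", "body": {
  "plan": [
    [[0, 0, 0], 0],
    [[0, 0, 0], 0],
    [[0, 0, 0], 0],
    [[0, 0, 0], 0],
    [[0, 0, 0], 0],
    [[0, 0, 0], 0],
    [[0, 0, 0], 0]
  ],
  "hand": 4
}}

```text
clock: 14.5
tcp_pos: [0.431, -0.1599, 0.0954]
orientation: [3.135, -0.19, 0.003]
contact_force: [-1.2, 0.3, 8.1]
grip_width: 0.0495
```

{"method": "jog_arm", "body": {
  "plan": [
    [[0, 0, 1], 0],
    [[0, 0, 2], 0],
    [[0, 0, 3], 0],
    [[0, 0, 3], 0],
    [[0, 0, 3], 0],
    [[0, 0, 3], 0],
    [[0, 0, 3], 0],
    [[0, 0, 3], 0],
    [[0, 0, 3], 0],
    [[0, 0, 2], 0],
    [[0, 1, 0], 0],
    [[0, 2, 0], 0]
  ]
}}

```text
clock: 15.7
tcp_pos: [0.4296, -0.1301, 0.3546]
orientation: [3.135, -0.194, 0.001]
contact_force: [-0.0, 0.6, -1.6]
grip_width: 0.0497
```

{"method": "jog_arm", "body": {
  "plan": [
    [[0.3, 3, 0], 0],
    [[0.4, 4, 0], 0],
    [[0.4, 4, 0], 0],
    [[0.4, 4, 0], 0],
    [[0.4, 4, 0], 0],
    [[0.4, 4, 0], 0],
    [[0.4, 4, 0], 0],
    [[0.4, 4, 0], 0],
    [[0.4, 4, 0], 0],
    [[0.3, 3, 0], 0],
    [[0, 2, 0], 0],
    [[0, 0.9, 0], 0]
  ]
}}

```text
clock: 16.9
tcp_pos: [0.4665, 0.2816, 0.3533]
orientation: [-3.136, 0.184, 0.003]
contact_force: [0.3, 0.3, -0.6]
grip_width: 0.0495
```

{"method": "jog_arm", "body": {
  "plan": [
    [[0, 0, 0], 0],
    [[0, 0, 0], 0],
    [[0, 0, 0], 0]
  ]
}}

```text
clock: 17.2
tcp_pos: [0.4684, 0.2777, 0.3541]
orientation: [3.135, -0.193, 0.0]
contact_force: [0.4, -0.5, -0.2]
grip_width: 0.0495
```

{"method": "jog_arm", "body": {
  "plan": [
    [[0.2, 0, -2], 0],
    [[0, 0, -3], 0],
    [[0, 0, -3], 0],
    [[0, 0, -3], 0],
    [[0, 0, -3], 0],
    [[0, 0, -3], 0],
    [[0, 0, -3], 0],
    [[0, 0, -2.5], 0],
    [[0, 0, -1.5], 0],
    [[0, 0, -0.4], 0],
    [[0, 0, 0], 0],
    [[0, 0, 0], 0]
  ]
}}

```text
clock: 18.4
tcp_pos: [0.4709, 0.2796, 0.1114]
orientation: [-3.135, 0.191, -0.003]
contact_force: [-0.4, -0.0, -0.8]
grip_width: 0.0497
```

```bash
python3 - <<'E'
from h import *
o=get_obs(); print(o["tcp_pos"],o["contact_force"],px("scene",(.468,.279,.01)))
s=grab_frame("scene"); crop(s,(310,140,400,225),7,"pics/l6.png")
E
```

```text
[0.47093    0.27957935 0.11144565] [-0.42266382 -0.03714783 -0.77483211] [352.43054445 208.03977369]
```

View pics/l6.png

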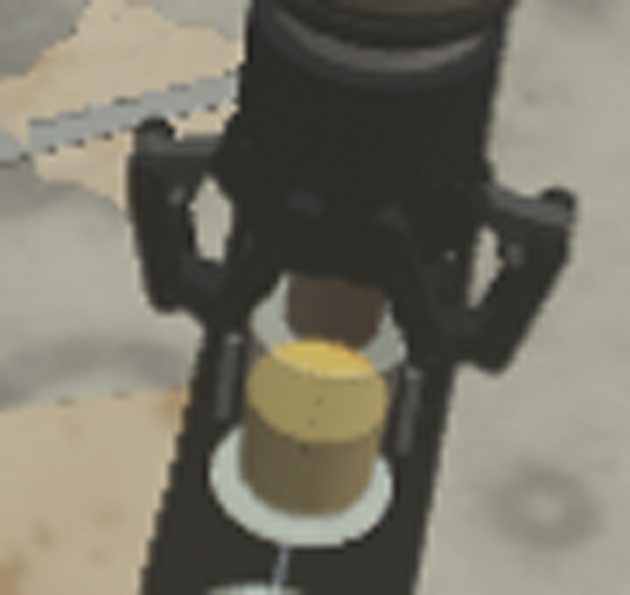

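{"method": "jog_arm", "body": {
  "plan": [
    [[-0.2, -0.2, -0.2], 0],
    [[0, 0, -0.2], 0],
    [[0, 0, -0.1], 0],
    [[0, 0, 0], 0],
    [[0, 0, 0], 0],
    [[0, 0, 0], 0]
  ]
}}

```text
clock: 19.05
tcp_pos: [0.4683, 0.2771, 0.1055]
orientation: [3.136, -0.19, 0.0]
contact_force: [-0.8, -2.3, 5.4]
grip_width: 0.0499
```

Light contact, so release and rise.

{"method": "jog_arm", "body": {
  "plan": [
    [[0, 0, 0], 0],
    [[0, 0, 0], 0],
    [[0, 0, 0], 0],
    [[0, 0, 0], 0],
    [[0, 0, 0], 0],
    [[0, 0, 0], 0]
  ],
  "hand": 8.5
}}

```text
clock: 19.65
tcp_pos: [0.4682, 0.2773, 0.1052]
orientation: [-3.136, 0.19, -0.0]
contact_force: [0.2, -0.2, 0.3]
grip_width: 0.0853
```

{"method": "jog_arm", "body": {
  "plan": [
    [[0, 0, 1.5], 0],
    [[0, 0, 3], 0],
    [[0, 0, 4], 0],
    [[0, 0, 4], 0],
    [[0, 0, 4], 0],
    [[0, 0, 4], 0],
    [[0.5, -3, 4], 0],
    [[1, -4, 0], 0],
    [[1, -4, 0], 0],
    [[1, -4, 0], 0],
    [[1, -4, 0], 0],
    [[1, -4, 0], 0]
  ]
}}

```text
clock: 20.85
tcp_pos: [0.523, 0.0459, 0.3514]
orientation: [-3.136, 0.19, -0.002]
contact_force: [1.8, -0.1, -1.3]
grip_width: 0.0851
```

```bash
python3 - <<'E'
from h import *
o=get_obs(); print(o["tcp_pos"],o["clock"])
s=grab_frame("scene"); crop(s,(310,140,400,225),7,"pics/l7.png")
E
```

```text
[0.52296044 0.04594801 0.35141567] 20.85
```

View pics/l7.png

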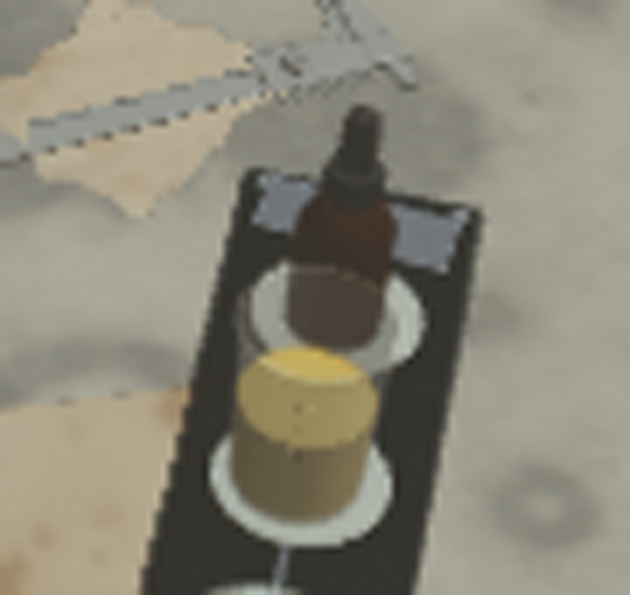

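{"method": "jog_arm", "body": {
  "plan": [
    [[2, -3, 0], 0],
    [[2.2, -4, 0], 0],
    [[2.2, -4, 0], 0],
    [[2.2, -4, 0], 0],
    [[2.2, -3, 0], 0],
    [[1.5, -2, -1], 0],
    [[0.5, -0.8, -3], 0],
    [[0, 0, -4], 0],
    [[0, 0, -4], 0],
    [[0, 0, -2], 0],
    [[0, 0, 0], 0],
    [[0, 0, 0], 0]
  ]
}}

```text
clock: 22.1
tcp_pos: [0.6516, -0.1603, 0.2114]
orientation: [-3.136, 0.19, -0.002]
contact_force: [1.0, -0.1, -0.6]
grip_width: 0.085
```

{"method": "jog_arm", "body": {
  "plan": [
    [[0, -0.2, -2], 0],
    [[0, 0, -3], 0],
    [[0, 0, -3], 0],
    [[0, 0, -2.5], 0],
    [[0, 0, -1.5], 0],
    [[0, 0, -1.1], 0],
    [[0, 0, 0], 0],
    [[0, 0, 0], 0]
  ]
}}

```text
clock: 22.9
tcp_pos: [0.652, -0.1627, 0.0804]
orientation: [3.136, -0.19, 0.003]
contact_force: [0.1, 0.2, 0.4]
grip_width: 0.0856
```

{"method": "jog_arm", "body": {
  "plan": [
    [[0, 0, 0], 0],
    [[0, 0, 0], 0],
    [[0, 0, 0], 0],
    [[0, 0, 0], 0],
    [[0, 0, 0], 0],
    [[0, 0, 0], 0],
    [[0, 0, 0], 0]
  ],
  "hand": 4
}}

```text
clock: 23.6
tcp_pos: [0.6517, -0.1627, 0.0802]
orientation: [3.135, -0.19, 0.002]
contact_force: [-2.1, -0.1, 6.1]
grip_width: 0.0473
```

{"method": "jog_arm", "body": {
  "plan": [
    [[0, 0, 1], 0],
    [[0, 0, 2], 0],
    [[0, 0, 3], 0],
    [[0, 0, 3], 0],
    [[0, 0, 3], 0],
    [[0, 0, 3], 0],
    [[0, 0, 3], 0],
    [[0, 0, 3], 0],
    [[0, 0, 3], 0],
    [[0, 0, 2], 0],
    [[0, 1, 0], 0],
    [[0, 2, 0], 0]
  ]
}}

```text
clock: 24.8
tcp_pos: [0.6507, -0.1339, 0.3393]
orientation: [3.134, -0.195, 0.001]
contact_force: [0.6, 0.1, -0.5]
grip_width: 0.0477
```

{"method": "jog_arm", "body": {
  "plan": [
    [[-0.2, 3, 0], 0],
    [[-0.3, 4, 0], 0],
    [[-0.3, 4, 0], 0],
    [[-0.3, 4, 0], 0],
    [[-0.3, 4, 0], 0],
    [[-0.3, 4, 0], 0],
    [[-0.3, 4, 0], 0],
    [[-0.2, 4, 0], 0],
    [[-0.1, 3, 0], 0],
    [[0, 3, 0], 0],
    [[0, 1.8, 0], 0],
    [[0, 0, 0], 0]
  ]
}}

```text
clock: 26.0
tcp_pos: [0.6265, 0.2592, 0.3381]
orientation: [-3.135, 0.182, 0.003]
contact_force: [-0.3, 0.4, -0.4]
grip_width: 0.048
```

{"method": "jog_arm", "body": {
  "plan": [
    [[0, 0, 0], 0],
    [[0, 0, 0], 0],
    [[0, 0, 0], 0]
  ]
}}

```text
clock: 26.3
tcp_pos: [0.6287, 0.2534, 0.339]
orientation: [3.135, -0.194, 0.0]
contact_force: [0.4, 1.0, -0.1]
grip_width: 0.0474
```

{"method": "jog_arm", "body": {
  "plan": [
    [[-0.2, 0.4, -2], 0],
    [[0, 0, -3], 0],
    [[0, 0, -3], 0],
    [[0, 0, -3], 0],
    [[0, 0, -3], 0],
    [[0, 0, -3], 0],
    [[0, 0, -3], 0],
    [[0, 0, -2.4], 0],
    [[0, 0, -1.5], 0],
    [[0, 0, -0.4], 0],
    [[0, 0, 0], 0],
    [[0, 0, 0], 0]
  ]
}}

```text
clock: 27.5
tcp_pos: [0.627, 0.2597, 0.0975]
orientation: [-3.135, 0.191, -0.003]
contact_force: [0.8, 1.4, -0.3]
grip_width: 0.0474
```

```bash
python3 - <<'E'
from h import *
o=get_obs(); print(o["tcp_pos"],o["contact_force"],px("scene",(.6263,.2599,.01)),px("scene",(.6263,.2599,.04)))
s=grab_frame("scene"); crop(s,(295,205,385,290),7,"pics/l8.png")
for z in (.0395,.0455): print([px("scene",(.6263,.2599,z)).round(2)])
print(blobs(s,(30,100,60),(50,255,255),(300,210,380,280)))
E
```

```text
[0.6270273  0.25969728 0.09749624] [ 0.76344318  1.42954485 -0.26726629] [340.70945986 261.67268122] [342.09904563 252.7158481 ]
[array([342.08, 252.87])]
[array([342.36, 251.03])]
[(array([342.44, 252.67]), np.int32(406), array([331, 243,  24,  21]))]
```

View pics/l8.png

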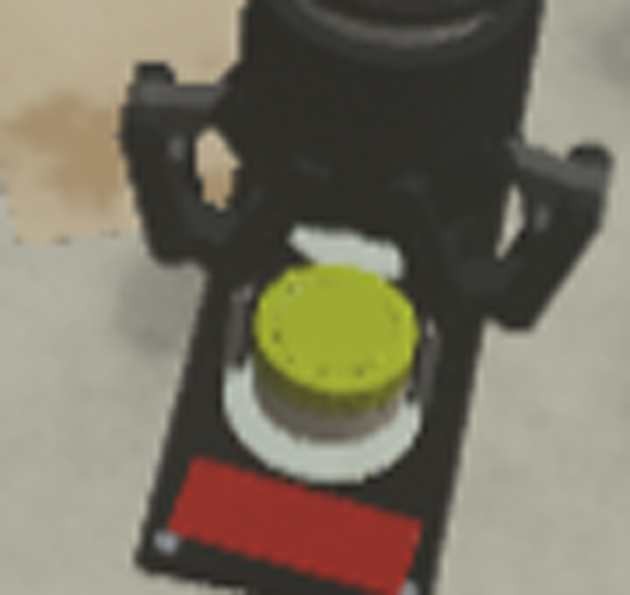

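{"method": "jog_arm", "body": {
  "plan": [
    [[-0.2, -0.1, -0.3], 0],
    [[0, 0, -0.2], 0],
    [[0, 0, -0.1], 0],
    [[0, 0, 0], 0],
    [[0, 0, 0], 0],
    [[0, 0, 0], 0]
  ]
}}

```text
clock: 28.15
tcp_pos: [0.6242, 0.2584, 0.0903]
orientation: [3.136, -0.19, 0.0]
contact_force: [-1.3, -0.6, 2.9]
grip_width: 0.0474
```

{"method": "jog_arm", "body": {
  "plan": [
    [[0, 0, 0], 0],
    [[0, 0, 0], 0],
    [[0, 0, 0], 0],
    [[0, 0, 0], 0],
    [[0, 0, 0], 0],
    [[0, 0, 0], 0]
  ],
  "hand": 8.5
}}

```text
clock: 28.75
tcp_pos: [0.6241, 0.2584, 0.09]
orientation: [3.136, -0.19, -0.0]
contact_force: [-0.7, 0.4, 0.4]
grip_width: 0.0848
```

{"method": "jog_arm", "body": {
  "plan": [
    [[0, 0, 1.5], 0],
    [[0, 0, 3], 0],
    [[0, 0, 4], 0],
    [[0, 0, 3], 0],
    [[-1, 3, 2], 0],
    [[-1, 4, 0], 0],
    [[-2, 4, 0], 0],
    [[-2, 4, 0], 0],
    [[-2, 3, 0], 0],
    [[-2, 1, 0], 0],
    [[0, 0, 0], 0],
    [[0, 0, 0], 0]
  ]
}}

```text
clock: 29.95
tcp_pos: [0.5243, 0.4484, 0.2261]
orientation: [-3.136, 0.189, -0.002]
contact_force: [1.0, -0.5, -0.9]
grip_width: 0.0847
```

```bash
python3 - <<'E'
from h import *
o=get_obs(); print(o["tcp_pos"],o["clock"])
s=grab_frame("scene"); t=grab_frame("top")
c=blobs(s,(30,100,60),(50,255,255),(300,210,380,280))[0][0]; print(c,onz("scene",c,.034))
for c,a,b in blobs(t,(30,100,60),(50,255,255),(200,140,250,190)): print(c,onz("top",c,.04))
crop(s,(295,130,455,270),5,"pics/l9.png")
E
```

```text
[0.52428504 0.44839792 0.2260942 ] 29.95
[341.51 253.45] [0.6235 0.2591]
[223.89 163.51] [0.6232 0.2586]
```

View pics/l9.png

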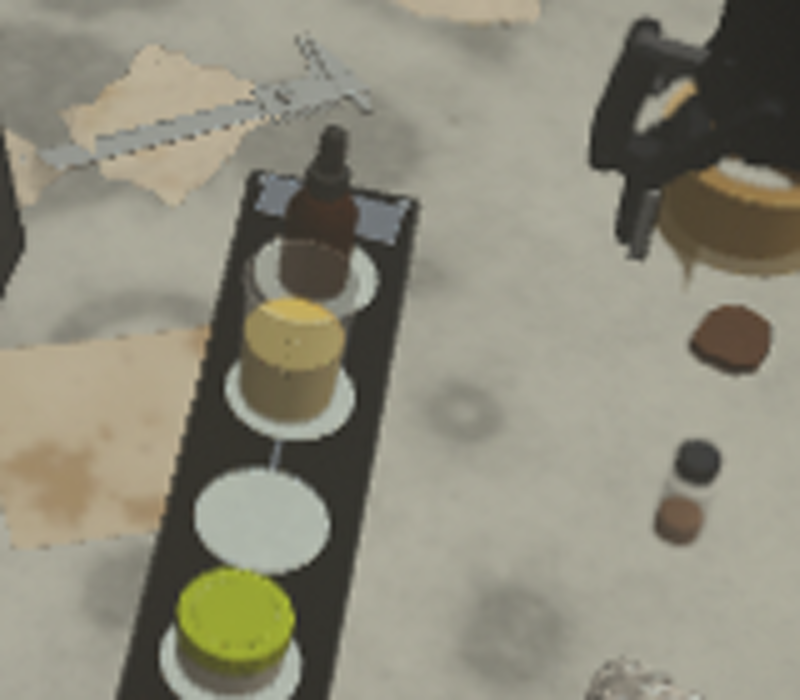

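```bash
python3 - <<'E'
from h import *
print(onz("scene",(430.5,238.6),0),onz("scene",(295+697/5-.4,130+462/5-.4),.048))
E
```

```text
[0.5284 0.4568] [0.5221 0.4544]
```

{"method": "jog_arm", "body": {
  "plan": [
    [[-0.4, 0.4, -2], 0],
    [[0, 0, -3], 0],
    [[0, 0, -3], 0],
    [[0, 0, 0], 0],
    [[0, 0, 0], 0]
  ],
  "hand": 7
}}

```text
clock: 30.55
tcp_pos: [0.5212, 0.4514, 0.1453]
orientation: [3.135, -0.193, -0.0]
contact_force: [-0.6, 1.2, -0.5]
grip_width: 0.0701
```

{"method": "jog_arm", "body": {
  "plan": [
    [[-0.1, 0.3, -1], 0],
    [[0, 0, -2], 0],
    [[0, 0, -2], 0],
    [[0, 0, -1.2], 0],
    [[0, 0, 0], 0],
    [[0, 0, 0], 0]
  ]
}}

```text
clock: 31.15
tcp_pos: [0.5195, 0.4559, 0.0839]
orientation: [-3.135, 0.19, -0.001]
contact_force: [-0.2, -1.2, 0.1]
grip_width: 0.07
```

{"method": "jog_arm", "body": {
  "plan": [
    [[0, 0, 0], 0],
    [[0, 0, 0], 0],
    [[0, 0, 0], 0],
    [[0, 0, 0], 0],
    [[0, 0, 0], 0],
    [[0, 0, 0], 0],
    [[0, 0, 0], 0]
  ],
  "hand": 1.5,
  "grip_force": 25
}}

```text
clock: 31.85
tcp_pos: [0.5194, 0.4556, 0.0838]
orientation: [-3.135, 0.19, -0.001]
contact_force: [-0.3, -1.5, 6.1]
grip_width: 0.0217
```

{"method": "jog_arm", "body": {
  "plan": [
    [[0, 0, 1], 0],
    [[0, 0, 2], 0],
    [[0, 0, 3], 0],
    [[0, 0, 4], 0],
    [[0, -1, 4], 0],
    [[0, -2, 1], 0],
    [[0.6, -3, 0], 0],
    [[0.6, -3, 0], 0],
    [[0.6, -3, 0], 0],
    [[0.6, -3, 0], 0],
    [[0.3, -2, 0], 0],
    [[0.1, -1.6, 0], 0]
  ]
}}

```text
clock: 33.05
tcp_pos: [0.5474, 0.2668, 0.2328]
orientation: [3.134, -0.194, -0.001]
contact_force: [0.1, 0.6, 0.5]
grip_width: 0.0218
```

{"method": "jog_arm", "body": {
  "plan": [
    [[0, 0, 0], 0],
    [[0, 0, 0], 0],
    [[0, 0, 0], 0]
  ]
}}

```text
clock: 33.35
tcp_pos: [0.5466, 0.2712, 0.2332]
orientation: [-3.135, 0.187, 0.0]
contact_force: [0.1, 0.5, -1.0]
grip_width: 0.0222
```

{"method": "jog_arm", "body": {
  "plan": [
    [[0, -0.3, -2], 0],
    [[0, 0, -3], 0],
    [[0, 0, -3], 0],
    [[0, 0, -2.5], 0],
    [[0, 0, -1.7], 0],
    [[0, 0, -0.8], 0],
    [[0, 0, 0], 0],
    [[0, 0, 0], 0]
  ]
}}

```text
clock: 34.15
tcp_pos: [0.5476, 0.2671, 0.104]
orientation: [-3.135, 0.19, -0.002]
contact_force: [0.4, 0.5, 0.7]
grip_width: 0.0217
```

```bash
python3 - <<'E'
from h import *
o=get_obs(); print(o["tcp_pos"],o["contact_force"],(px("scene",(.5471,.2695,.01))-[310,190])*8+3.5)
dz=o["tcp_pos"][2]-.0838
print("centre base px if at disc xy:",(px("scene",(.5471,.2695,dz))-[310,190])*8+3.5,"front",(px("scene",(.5471+.0115,.2695,dz))-[310,190])*8+3.5)
s=grab_frame("scene"); crop(s,(310,190,385,255),8,"pics/l10.png")
E
```

```text
[0.54764801 0.26711897 0.10399006] [0.41997921 0.48116659 0.65573425] [298.58094433 352.50770393]
centre base px if at disc xy: [302.42094503 328.10487703] front [300.68178822 359.98774714]
```

View pics/l10.png

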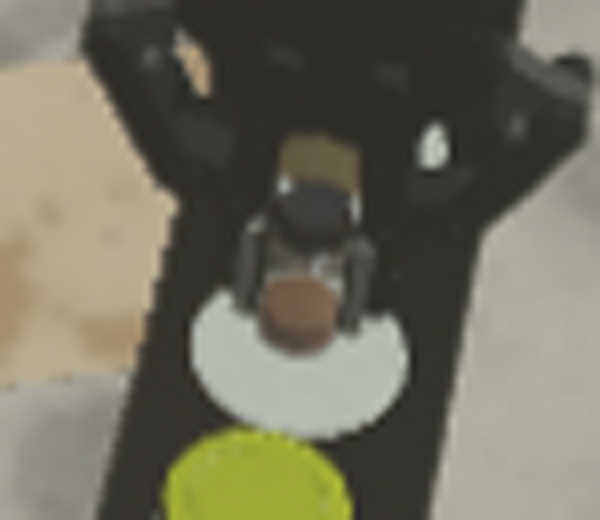

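{"method": "jog_arm", "body": {
  "plan": [
    [[0.2, 0.1, -0.4], 0],
    [[0, 0, -0.3], 0],
    [[0, 0, -0.2], 0],
    [[0, 0, 0], 0],
    [[0, 0, 0], 0],
    [[0, 0, 0], 0]
  ]
}}

```text
clock: 34.8
tcp_pos: [0.5491, 0.2674, 0.0941]
orientation: [3.136, -0.19, -0.0]
contact_force: [0.0, -0.0, 0.1]
grip_width: 0.0218
```

{"method": "jog_arm", "body": {
  "plan": [
    [[0, 0, -0.07], 0],
    [[0, 0, 0], 0],
    [[0, 0, 0], 0]
  ]
}}

```text
clock: 35.1
tcp_pos: [0.5492, 0.2675, 0.0938]
orientation: [-3.136, 0.19, -0.001]
contact_force: [-2.1, -0.9, 5.0]
grip_width: 0.022
```

{"method": "jog_arm", "body": {
  "plan": [
    [[0, 0, 0], 0],
    [[0, 0, 0], 0],
    [[0, 0, 0], 0],
    [[0, 0, 0], 0],
    [[0, 0, 0], 0],
    [[0, 0, 0], 0]
  ],
  "hand": 7
}}

```text
clock: 35.7
tcp_pos: [0.5491, 0.2674, 0.0933]
orientation: [3.136, -0.19, -0.0]
contact_force: [-1.5, -0.2, -0.1]
grip_width: 0.0699
```

{"method": "jog_arm", "body": {
  "plan": [
    [[0, 0, 1.5], 0],
    [[0, 0, 3], 0],
    [[0, 0, 4], 0],
    [[0, 0, 4], 0],
    [[0, 0, 4], 0],
    [[0, 0, 4], 0],
    [[0, -3, 3], 0],
    [[0, -4, 2], 0],
    [[0, -4, 0], 0],
    [[0, -4, 0], 0],
    [[0, -4, 0], 0],
    [[0, -4, 0], 0]
  ]
}}

```text
clock: 36.9
tcp_pos: [0.5486, 0.036, 0.3498]
orientation: [-3.136, 0.19, -0.002]
contact_force: [1.3, 0.7, -0.1]
grip_width: 0.07
```

{"method": "jog_arm", "body": {
  "plan": [
    [[0, -4, 0], 0],
    [[0, -4, 0], 0],
    [[0, -4, 0], 0],
    [[0, -3, 0], 0],
    [[0, 0, 0], 0],
    [[0, 0, 0], 0]
  ]
}}

```text
clock: 37.5
tcp_pos: [0.5489, -0.1128, 0.3492]
orientation: [-3.135, 0.192, -0.001]
contact_force: [0.3, 0.8, 0.1]
grip_width: 0.0702
```

```bash
python3 - <<'E'
from h import *
s=grab_frame("scene"); t=grab_frame("top")
A=cv2.resize(s[150:285,310:385,::-1],None,fx=4.4,fy=4.4,interpolation=2);B=cv2.resize(t[138:268,195:245,::-1],None,fx=4.5,fy=4.5,interpolation=2)
W=np.zeros((600,A.shape[1]+B.shape[1],3),np.uint8);W[:A.shape[0],:A.shape[1]]=A;W[:B.shape[0],A.shape[1]:]=B
cv2.imwrite("pics/l11.png",W)
for n,d in zip("abcd",[(.3883,.289),(.468,.279),(.5471,.2695),(.6263,.2599)]): print(n,((px("scene",(*d,.01))-[310,150])*4.4+1.7).round(1))
print(get_obs()["clock"],get_obs()["tcp_pos"],A.shape)
E
```

```text
a [211.5 153.4]
b [188.4 257.1]
c [164.  369.7]
d [136.8 493.1]
37.6 [ 0.54920741 -0.11101109  0.34902406] (594, 330, 3)
```

View pics/l11.png

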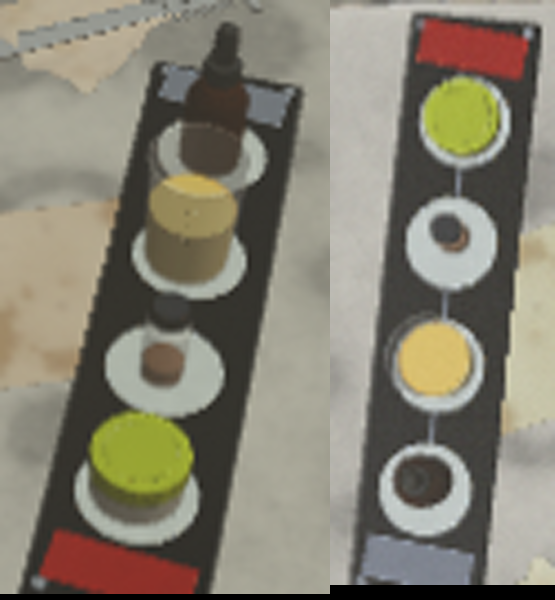

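```bash
python3 - <<'E'
from h import *
t=grab_frame("top"); s=grab_frame("scene")
for c,a,b in blobs(t,(0,0,0),(180,255,85),(206,236,226,256),20): print("drop top",c,a,b,onz("top",(c[0],b[1]+b[3]/2-.5),.03))
g=cv2.cvtColor(t,cv2.COLOR_RGB2GRAY); print(g[232:262,214])
gs=cv2.cvtColor(s,cv2.COLOR_RGB2GRAY); print(gs[176:198,358]); print(onz("scene",(358,189.5),.01))
for c,a,b in blobs(t,(15,80,80),(35,255,255),(205,200,235,232),20): print("cup",c,onz("top",c,.05))
E
```

```text
drop top [208.09 237.45] 22 [206 236   8   6] [0.4106 0.3076]
drop top [215.42 244.51] 105 [210 240  12  11] [0.3918 0.287 ]
[ 65  66  65  63 113 190 168  91  62  67  76  64  63  61  70  78  68  65
  85 184 197 196 195 196 192  91  87 129 132 134]
[ 50  51  58  65  66  66  65  65  66  65  66  66  65  73 114 160 169 171
 167 139 141 141]
[0.4054 0.2902]
cup [217.74 217.54] [0.4684 0.2769]
```

The top view puts the bottle 4–5 mm off centre along +x and the scene view about 2 mm. The other three are within about 3 mm. There is plenty of time, so I'll nudge the bottle.

{"method": "jog_arm", "body": {
  "plan": [
    [[-1, 3, 0], 0],
    [[-1.5, 4, 0], 0],
    [[-1.5, 4, 0], 0],
    [[-1.5, 4, 0], 0],
    [[-1.5, 4, 0], 0],
    [[-1.5, 4, 0], 0],
    [[-1.5, 4, 0], 0],
    [[-1.5, 4, 0], 0],
    [[-1.5, 4, 0], 0],
    [[-1.5, 3, 0], 0],
    [[-1.2, 2, 0], 0],
    [[0, 0, 0], 0]
  ],
  "hand": 8.5
}}

```text
clock: 38.9
tcp_pos: [0.3891, 0.2915, 0.3488]
orientation: [-3.135, 0.177, 0.001]
contact_force: [-0.9, 0.1, -0.2]
grip_width: 0.0852
```

{"method": "jog_arm", "body": {
  "plan": [
    [[0, 0, 0], 0],
    [[0, 0, 0], 0],
    [[0, 0, -3], 0],
    [[0, 0, -3], 0],
    [[0, 0, -2], 0],
    [[0, 0, 0], 0],
    [[0, 0, 0], 0]
  ]
}}

```text
clock: 39.6
tcp_pos: [0.3927, 0.2869, 0.2687]
orientation: [3.136, -0.192, -0.0]
contact_force: [0.8, -0.6, 0.3]
grip_width: 0.0847
```

Aligned at (.3927,.2869). Descend 15.6 cm to z = .1125.

{"method": "jog_arm", "body": {
  "plan": [
    [[0, 0, -2], 0],
    [[0, 0, -3], 0],
    [[0, 0, -3], 0],
    [[0, 0, -3], 0],
    [[0, 0, -2], 0],
    [[0, 0, -1.5], 0],
    [[0, 0, -1.1], 0],
    [[0, 0, 0], 0],
    [[0, 0, 0], 0]
  ]
}}

```text
clock: 40.5
tcp_pos: [0.3928, 0.2878, 0.1133]
orientation: [-3.135, 0.191, -0.002]
contact_force: [0.8, -0.4, 0.3]
grip_width: 0.0847
```

{"method": "jog_arm", "body": {
  "plan": [
    [[0, 0, 0], 0],
    [[0, 0, 0], 0],
    [[0, 0, 0], 0],
    [[0, 0, 0], 0],
    [[0, 0, 0], 0],
    [[0, 0, 0], 0],
    [[0, 0, 0], 0],
    [[0, 0, 0], 0]
  ],
  "hand": 2.5,
  "grip_force": 30
}}

```text
clock: 41.3
tcp_pos: [0.3923, 0.2875, 0.1129]
orientation: [-3.136, 0.19, -0.001]
contact_force: [-1.7, -0.8, 5.5]
grip_width: 0.0314
```

{"method": "jog_arm", "body": {
  "plan": [
    [[0, 0, 0.3], 0],
    [[-0.35, 0.1, 0], 0],
    [[0, 0, 0], 0],
    [[0, 0, -0.2], 0],
    [[0, 0, 0], 0],
    [[0, 0, 0], 0]
  ]
}}

```text
clock: 41.9
tcp_pos: [0.3886, 0.2883, 0.1132]
orientation: [3.136, -0.19, -0.0]
contact_force: [-0.6, 0.2, -1.9]
grip_width: 0.0317
```

{"method": "jog_arm", "body": {
  "plan": [
    [[0, 0, -0.06], 0],
    [[0, 0, 0], 0],
    [[0, 0, 0], 0]
  ]
}}

```text
clock: 42.2
tcp_pos: [0.3887, 0.2884, 0.1129]
orientation: [3.136, -0.19, 0.0]
contact_force: [0.1, -1.0, 2.6]
grip_width: 0.0312
```

{"method": "jog_arm", "body": {
  "plan": [
    [[0, 0, 0], 0],
    [[0, 0, 0], 0],
    [[0, 0, 0], 0],
    [[0, 0, 0], 0],
    [[0, 0, 0], 0],
    [[0, 0, 0], 0]
  ],
  "hand": 8
}}

```text
clock: 42.8
tcp_pos: [0.3886, 0.2884, 0.1127]
orientation: [-3.136, 0.19, -0.0]
contact_force: [1.1, 1.0, 0.5]
grip_width: 0.0802
```

{"method": "jog_arm", "body": {
  "plan": [
    [[0, 0, 1.5], 0],
    [[0, 0, 3], 0],
    [[0, 0, 4], 0],
    [[0, 0, 4], 0],
    [[0, 0, 4], 0],
    [[0, 0, 3.5], 0],
    [[2, -4, 3], 0],
    [[2, -4, 1], 0],
    [[2, -4, 0], 0],
    [[2, -4, 0], 0],
    [[2, -4, 0], 0],
    [[2, -4, 0], 0]
  ]
}}

```text
clock: 44.0
tcp_pos: [0.5076, 0.0495, 0.3508]
orientation: [3.136, -0.19, 0.001]
contact_force: [0.9, 1.4, 0.1]
grip_width: 0.0802
```

{"method": "jog_arm", "body": {
  "plan": [
    [[2, -4, 0], 0],
    [[1, -4, 0], 0],
    [[0, -4, 0], 0],
    [[0, -3, 0], 0],
    [[0, 0, 0], 0],
    [[0, 0, 0], 0]
  ]
}}

```text
clock: 44.6
tcp_pos: [0.537, -0.0991, 0.3504]
orientation: [-3.135, 0.193, 0.001]
contact_force: [0.1, 0.6, -0.4]
grip_width: 0.0803
```

```bash
python3 - <<'E'
from h import *
s=grab_frame("scene"); t=grab_frame("top")
A=cv2.resize(s[150:285,310:385,::-1],None,fx=4.4,fy=4.4,interpolation=2);B=cv2.resize(t[138:268,195:245,::-1],None,fx=4.5,fy=4.5,interpolation=2)
W=np.zeros((600,A.shape[1]+B.shape[1],3),np.uint8);W[:A.shape[0],:A.shape[1]]=A;W[:B.shape[0],A.shape[1]:]=B
cv2.imwrite("pics/l12.png",W)
g=cv2.cvtColor(t,cv2.COLOR_RGB2GRAY); print(g[232:262,214]); o=get_obs(); print(o["clock"],o["tcp_pos"])
E
```

```text
[ 66  67  67  63 112 188 199 200 108  62  63  72  73  60  64  68  83  70
  65  61 184 194 194 194 191  92  84 129 131 131]
44.7 [ 0.53721929 -0.09725225  0.35060382]
```

View pics/l12.png

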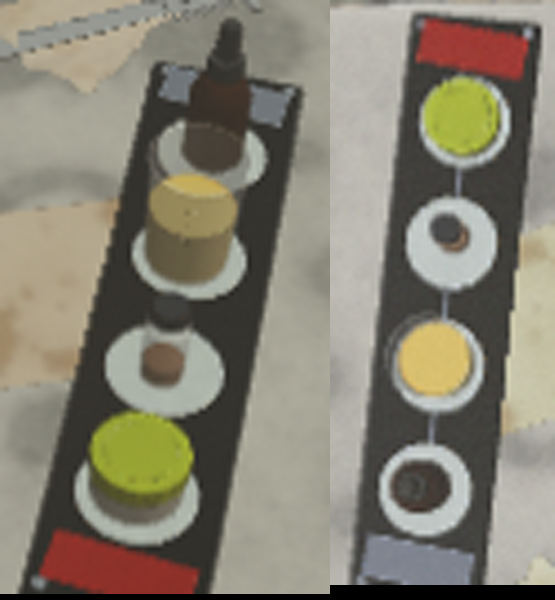

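The bottle is now centred: it spans rows 240–251.7 against a disc spanning 236–256.6. All four stand upright in the right order and the arm is clear.

```bash
python3 -c "
from bench import *
print(hand_in())"
```

```text
the job is handed in; nothing more can be done
None
```

All four items now stand upright on their discs in height order, and I've handed the job in. Starting at the red end they are the tub on disc_d, the vial on disc_c, the cup on disc_b and the dropper bottle on disc_a by the grey tile.

- **Centring:** My last checks put each item within about 3 mm of its disc's middle. The tub is the furthest off, at about 3 mm.
- **Disagreement:** After its first placing, the cameras put the dropper bottle about 2 mm (scene view) and 4–5 mm (top view) off centre. I gripped it again and moved it 3.5 mm, and the top view then showed it within about 1 mm along the row.
- **Time and force:** The last reading was 44.7 s, against the 125 s limit. The highest force I read was about 23 N, when the bottle first touched down. The arm was clear of everything at hand-in.

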